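# Draw the cutting rule out of its half-covered tray

## Task

Swing the toggle clamp in the rule tray right back over centre, until it lies at its open stop, before you pull at the cutting rule. Then take the rule by its raised grip, tip its uncovered end up and draw it out diagonally from under the tray's cover. Finish holding it still in the gripper, every part of it at least 10 cm above the desk and touching nothing else, with the clamp left open and the mug, tape roll and stapler left where they are.

Things in the scene. Friction and masses are not known exactly. Their poses are not given: they have to be found in the camera images.
- tray: Grey steel tray fixed to the desk: 126 mm wide (x), 350 mm long (y), walls 42 mm high, sheet 3 mm (inside 120 x 344 mm, floor 3 mm above the desk). Origin: centre of its underside; z up. Its +y end is roofed by a fixed cover, the -y end is open. The clamp stands on two 68 mm high cheeks outside the +x wall at y = -77 mm. Its x points away from the robot within 0.4 rad.
- cover_edge (a point): Middle of the fixed cover's edge on its top face, at tray x = 0, y = +50 mm, 42 mm above the desk (underside 39 mm). The cover roofs the tray's full width from here to its +y end, so the opening is 222 mm long (tray y = -172 to +50 mm), shorter than the rule.
- rule: Loose cutting rule flat on the tray's floor, about 0.2 kg: aluminium blade 320 mm long (y), 40 mm wide (x), 4 mm thick; raised black grip in the middle, 14 mm wide (x), 60 mm long (y), its top 34 mm above the blade's underside. Origin: centre of the blade's underside; z up. Its y runs along the tray's y within 0.04 rad, with some 12 mm of play at each end.
- rule_open_end (a point): Point on the rule's underside at the middle of its uncovered end (rule y = -160 mm). Tipping it up 8 degrees about the other end lifts it over the tray's end wall.
- rule_covered_end (a point): Point on the rule's underside at the middle of the end under the cover (rule y = +160 mm). With this end still on the floor near the end wall, the rule tips up to about 16 degrees before it touches the cover's edge.
- clamp (a joint): Angle of the clamp arm, rad. 0: closed, arm level across the tray, rubber foot resting on the blade. Grows as the arm swings up and over the tray's +x wall about the axis through clamp_hinge along tray y; open stop at 2.95, arm nearly flat outside. No spring: its weight (0.16 kg, light damping) drops it shut below about 1.8 and open beyond that.
- clamp_bar (a point): Where to hold the clamp: axis of its round steel handle bar, 14 mm thick, 80 mm long, along tray y, at the arm's free end, sticking out to tray -y. The point is 40 mm from the arm's middle, 32 mm from the bar's free end. Closed: tray x = -34, y = -117 mm, 66 mm above the desk. Moves on a 112 mm circle about clamp_hinge; it can turn between the fingers.
- clamp_hinge (a point): Fixed point on the clamp's hinge axis opposite clamp_bar: tray x = +78, y = -117 mm, 60 mm above the desk. The arm is 16 mm wide, 8 mm thick; its foot hangs 52 mm below it, 78 mm from the hinge, and points up when open.
- mug: White mug, 80 mm wide, 90 mm high, beyond the tray's covered end; origin at the centre of its underside. To be left alone.
- tape_roll: Cardboard-coloured tape roll lying flat, 100 mm across, 48 mm high, on the desk beside the covered part on the tray's +x side; origin at the centre of its underside. To be left alone.
- stapler: Black stapler, 130 mm long, 36 mm wide, 45 mm high, on the desk beyond the tray's uncovered end; origin at the centre of its underside. To be left alone.

How it is judged:
On the way, in this order (a step that is already met when the one before it is completed fails the run):
1. the clamp is swung back to its open stop while the rule still lies in the tray (value of joint clamp above 2.7 rad and height (world z) of each of rule_open_end, rule_covered_end below 0.02 m), for 0.2 s.
2. the rule is tilted through the opening: its open end above the tray, its other end still under the cover (height (world z) of rule_open_end above 0.05 m and height (world z) of rule_covered_end below 0.036 m and y of rule_covered_end in the frame of tray above 0.05 m), for 0.1 s.
At the end, for the whole second after the job is handed in: The rule is held still in the gripper (under 0.03 m/s, 0.2 rad/s; fingers press over 1 N), both ends over 95 mm above the desk, touching neither tray, clamp nor bystanders (under 0.2 N); clamp open beyond 2.7 rad; mug, tape roll, stapler within 25 mm of their start (height (world z) of each of rule_open_end, rule_covered_end above 0.095 m and contact force between the fingers and rule above 1 N and contact force between rule and tray below 0.2 N and contact force between rule and mug below 0.2 N and contact force between rule and tape_roll below 0.2 N and contact force between rule and stapler below 0.2 N and linear speed of rule below 0.03 m/s and angular speed of rule below 0.2 rad/s and value of joint clamp above 2.7 rad and distance of each of mug, tape_roll, stapler from where it was at the start of the episode below 0.025 m); the arm keeps its last pose, push and grip.
It fails at once if the rule is pulled up while the clamp is not yet thrown back over centre (height (world z) of rule above 0.018 m and value of joint clamp below 1.8 rad).
It fails at once if the mug, tape roll or stapler is pushed away or tipped over (distance of any of mug, tape_roll, stapler from where it was at the start of the episode above 0.03 m or angle between any of mug, tape_roll, stapler's own z axis and vertical above 0.5 rad).
It also fails if it takes over 58 s, if anything falls off the work surface, if the arm or the gripper's body presses on something with over 40 N, if the wrist force passes 120 N, or if a joint passes its speed limit or range.

## Robot

A 7-joint arm with a two-finger parallel gripper is mounted at the origin on the work surface. World frame = base frame: x ahead of the robot, y to its left, z up, the work surface at z = 0. Lengths are in m, angles in rad, forces in N, time in s.
With the tool pointing down it reaches from about 0.4 to 0.925 m from the base axis. Payload 5.6 kg.
Tool frame: the origin (TCP) lies midway between the tips of the shut fingers; the grasp point (between the pads) lies 19 mm behind it (env.grip_point_offset is the distance from the TCP to the grasp point, in m); z points along the fingers, y is the direction in which the jaws open and shut (so a half turn about z gives the same grasp; the last joint's range is limited). The gripper opens to 85 mm and grips with 20 to 120 N. Pads are 22 mm wide; open, the fingers measure 114 mm over their backs; the gripper's body (76 mm by 85 mm) begins 54 mm behind the grasp point. The pads swing forward as they close: fully open they stand 13 mm farther back than shut.
Start: joints at [1.187, 0.468, -0.012, 1.603, 0.006, 1.071, -0.056], TCP at [0.217, -0.613, 0.231] pointing down, gripper open.
Joint ranges: [-2.53, 2.53], [-0.31, 2.02], [-1.57, 1.55], [0.28, 2.44], [-1.29, 4.43], [0.15, 1.84], [-2.92, 2.92]. Speed limits (rad/s): [2.57, 2.57, 3.14, 3.14, 3.14, 3.14, 3.14].

## Interface

Orientations are given as a unit quaternion [w, x, y, z].
In Python, from bench import get_state, eyes, job, env gives the robot as it stands.
- The arm moves only by the tool drive_tool, never from a script. Its argument "targets" is a list that holds one entry, the list of rows, each a list of 7 numbers: the shift along the tool's x, y, z in cm, then the turn, a rotation vector about the tool's x, y, z in rad, then the finger opening in cm, from 0 to 8.54. A call has exactly 8 rows; each row is the pose to reach, as a shift and turn from the pose measured when the call began, along the tool's axes at that moment; what a row does not reach only later rows make up. A row lasts 1/12 s, in which the tool goes at most 41.7 mm and 7.16 degrees, less where a joint would pass 70% of its speed; a pose out of reach is approached as far as the arm can. A call with a gripper value outside its range is refused whole. The fingers move at their own pace and stop on an object; the grip force is fixed at half the most. Time passes only in rows, so rows that repeat a pose let the fingers close, or fill a call up. It gives the time, the measured TCP pose, the force and the opening at its end, in the units of the state.
- get_state(): the state, without advancing time (a new reading comes with each control period).
- eyes.get_image(name): name is "scene" or "top" or "wrist"; returns the picture (384x512x3 uint8, red, green, blue); there is no depth.
- eyes.calibration(name): a dict with "intrinsics" (3x3 intrinsics, pixels), "extrinsics" (4x4, takes a point from camera to world coordinates). Camera axes: x right, y down, z forward; pixel columns grow to the right and rows downward; lengths in m; the calibration is good to about 2 mm. The wrist camera is an equidistant fisheye: a pixel r from the principal point sees the ray r / f radians off the axis. A picture is of the moment at which its call begins: read the wrist's pose just before it. calibration takes no time and is no camera call; for the wrist camera it gives the pose at the moment of the call.
- job.close_job(): hands the job in, once; it reports no verdict.
The state is a dict: "clock": time; "qpos": joint angles; "joint_velocities": joint speeds; "joint_efforts": joint torques, N m; "tcp_pos": TCP position; "ee_rot": TCP orientation; "wrist_force": force on the tool from outside, world axes, zero at the start; "wrist_torque": the same for the moment, N m; "gripper_width": finger opening in m.
Only numpy, scipy, OpenCV 4.12 (cv2) and the standard library are available. Lean on these libraries where they do the work, as an engineer would, in place of code of your own. Each camera call takes 0.05 s, during which the arm holds its last target.

## Working session

There is one attempt and no reset: what is moved stays moved. The work goes in short steps, Python scripts to look and compute and a tool call to move; the robot and the scene stay as the last step left them, time stands still between calls to the robot, and variables do not carry over. Pictures are saved under pics/ and viewed, and the job is handed in when it is done.

Besides the shell and the picture viewer there is one more tool, called after "Request:" by a JSON object that holds its "method" and its "body", one argument or row to a line. drive_tool: Moves the arm, as the interface text tells. Its arguments: {"type":"object","properties":{"targets":{"type":"array"}},"required":["targets"]}

```bash
mkdir -p pics; ls
cat > h.py <<'E'
import numpy as np,cv2
from bench import get_state,eyes,job,env
def snap(n,f):
    im=eyes.get_image(n); cv2.imwrite('pics/'+f+'.png',cv2.cvtColor(im,cv2.COLOR_RGB2BGR)); return im
E
python3 - <<'E'
from h import *
s=get_state()
for k,v in s.items(): print(k,np.round(v,4))
print(env.grip_point_offset)
for n in['scene','top','wrist']:
    c=eyes.calibration(n); print(n,np.round(c['intrinsics'],2).tolist(),np.round(c['extrinsics'],4).tolist())
    snap(n,n+'0')
E
```

```text
pics
clock 0.0
qpos [ 1.187   0.4684 -0.0116  1.6037  0.006   1.0714 -0.0563]
joint_velocities [-0.0003  0.0019  0.0008  0.001   0.001   0.0004  0.0006]
joint_efforts [-1.00000e-04 -5.32385e+01  2.20000e-02 -2.51303e+01  1.15000e-02
  8.00000e-03  0.00000e+00]
tcp_pos [ 0.217  -0.6121  0.2303]
ee_rot [-9.000e-04  9.855e-01  1.695e-01 -2.000e-04]
wrist_force [-0.3913 -0.1393  0.0582]
wrist_torque [0.0336 0.022  0.0339]
gripper_width 0.0856
0.0187
scene [[466.55, 0.0, 253.47], [0.0, 466.55, 185.99], [0.0, 0.0, 1.0]] [[0.1333, 0.8094, -0.572, 1.3279], [0.991, -0.1041, 0.0837, -0.0635], [0.0082, -0.578, -0.816, 1.1508], [0.0, 0.0, 0.0, 1.0]]
top [[403.04, 0.0, 268.34], [0.0, 403.04, 190.85], [0.0, 0.0, 1.0]] [[-0.0068, -0.9912, 0.1321, 0.4575], [-0.9999, 0.0087, 0.0137, 0.0096], [-0.0147, -0.132, -0.9911, 1.1044], [0.0, 0.0, 0.0, 1.0]]
wrist [[297.32, 0.0, 253.71], [0.0, 297.32, 192.05], [0.0, 0.0, 1.0]] [[0.3343, -0.9052, -0.2625, 0.2835], [-0.9425, -0.3217, -0.091, -0.5884], [-0.0021, 0.2778, -0.9606, 0.3727], [0.0, 0.0, 0.0, 1.0]]
```

View pics/scene0.png

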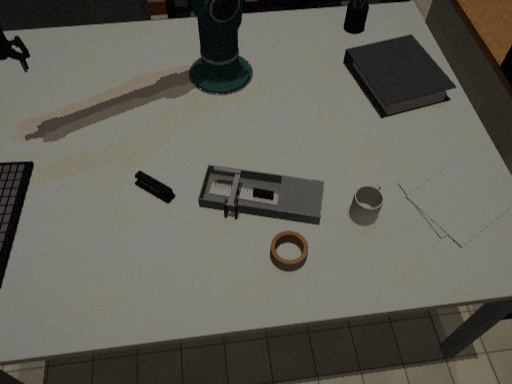

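View pics/top0.png

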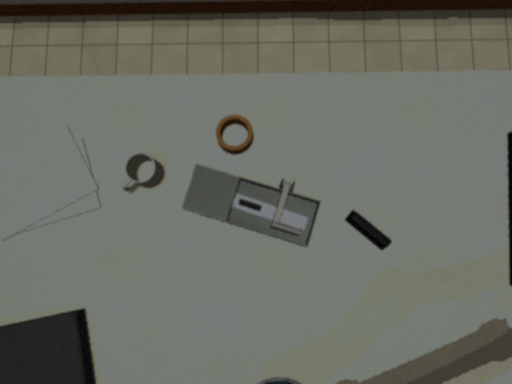

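View pics/wrist0.png

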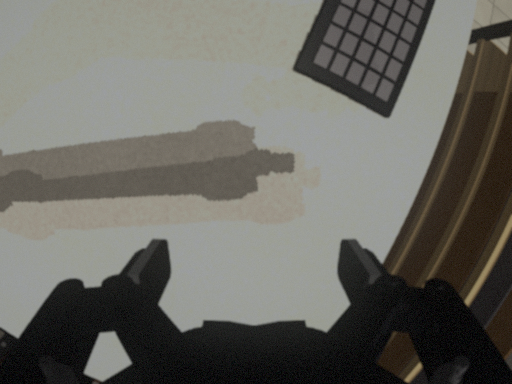

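The scene and top views show the tray in front of the robot. In the top view its corners are near (195,166), (183,208), (308,245) and (320,200), the clamp arm is near (284,205), and the black grip is near (250,205). Next I'll enlarge both crops.

Run:
```python
from h import *
a=cv2.imread('pics/top0.png')[155:255,175:330]; b=cv2.imread('pics/scene0.png')[155:230,190:335]
g=lambda i:cv2.convertScaleAbs(i,alpha=1.6)
cv2.imwrite('pics/topc.png',cv2.resize(g(a),None,fx=5,fy=5,interpolation=cv2.INTER_CUBIC))
cv2.imwrite('pics/scenec.png',cv2.resize(g(b),None,fx=5,fy=5,interpolation=cv2.INTER_CUBIC))
```

```text
(no output)
```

View pics/topc.png

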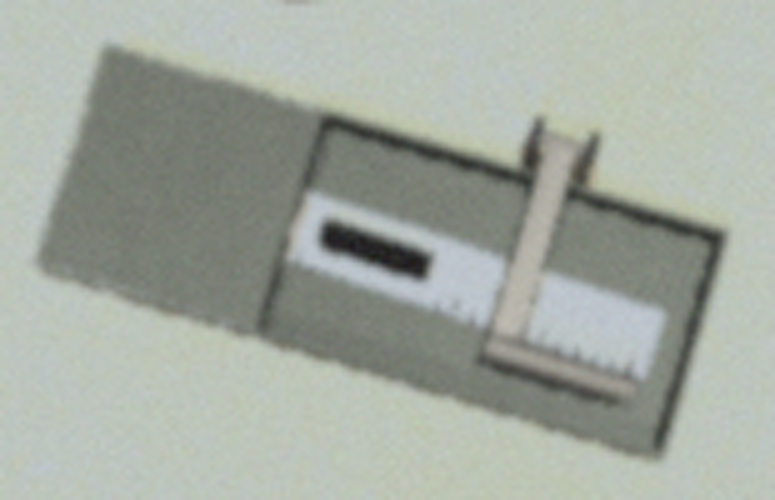

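View pics/scenec.png

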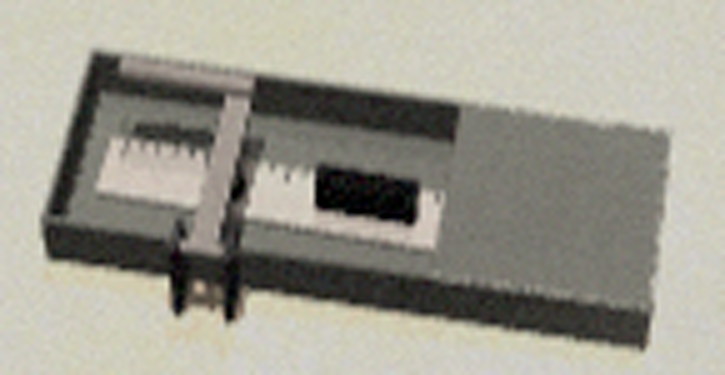

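```bash
cat >> h.py <<'E'
C={}
def ray(n,u,v,c=None):
    c=c or C.setdefault(n,eyes.calibration(n)); K=np.array(c['intrinsics']);E=np.array(c['extrinsics'])
    d=np.array([(u-K[0,2])/K[0,0],(v-K[1,2])/K[1,1],1.])
    if n=='wrist':
        r=np.hypot(d[0],d[1]); d=np.array([d[0]/r*np.sin(r),d[1]/r*np.sin(r),np.cos(r)])
    d=E[:3,:3]@d
    return E[:3,3],d/np.linalg.norm(d)
def plane(n,u,v,z,c=None):
    o,d=ray(n,u,v,c); return o+d*(z-o[2])/d[2]
def tri(rs):
    A=sum(np.eye(3)-np.outer(d,d) for o,d in rs); b=sum((np.eye(3)-np.outer(d,d))@o for o,d in rs)
    p=np.linalg.solve(A,b); return p,[np.linalg.norm((np.eye(3)-np.outer(d,d))@(p-o)) for o,d in rs]
E
python3 - <<'E'
from h import *
T=lambda x,y:(175+(x+.5)/5-.5,155+(y+.5)/5-.5)
S=lambda x,y:(190+(x+.5)/5-.5,155+(y+.5)/5-.5)
top={'++':(108,47),'-+':(40,268),'--':(660,458),'+-':(724,233),'bar_free':(634,387),'bar_root':(488,348),'cov+':(325,112),'cov-':(265,335)}
sc={'++':(648,310),'-+':(668,130),'--':(95,52),'+-':(45,220),'bar_free':(120,68),'bar_root':(252,88)}
P={}
for k in top:
    P[k]=plane('top',*T(*top[k]),0.042)
    print(k,'top@.042',P[k][:2].round(4), end=' ')
    if k in sc:
        print('sc',plane('scene',*S(*sc[k]),0.042)[:2].round(4),'tri',*[np.round(q,4) for q in tri([ray('top',*T(*top[k])),ray('scene',*S(*sc[k]))])])
    else: print()
for q in [lambda k:plane('top',*T(*top[k]),0.042), lambda k:plane('scene',*S(*sc[k]),0.042)]:
    c=sum(q(k) for k in['++','-+','--','+-'])/4
    y=(q('++')+q('-+')-q('--')-q('+-'))/2; x=(q('++')+q('+-')-q('--')-q('-+'))/2
    print(c.round(4),np.linalg.norm(x),np.linalg.norm(y),np.arctan2(x[1],x[0]),np.arctan2(-y[0],y[1]))
# grip top at z~.037
for pts in[[(323,222),(430,252),(425,280),(320,247)]]:
    p=np.array([plane('top',*T(*a),.037)[:2] for a in pts]);print(p.round(4),p.mean(0))
p=np.array([plane('scene',*S(*a),.037)[:2] for a in [(316,165),(418,178),(415,225-28),(316,205-20)]]);print(p.round(4),p.mean(0))
E
```

```text
++ top@.042 [0.6737 0.2179] sc [0.6776 0.2179] tri [0.6747 0.219  0.0371] [0.0002 0.0002]
-+ top@.042 [0.5547 0.252 ] sc [0.5575 0.2562] tri [0.5552 0.255  0.0385] [0.0021 0.0021]
-- top@.042 [ 0.4526 -0.0745] sc [ 0.4568 -0.0733] tri [ 0.4527 -0.0741  0.0369] [0.0008 0.0008]
+- top@.042 [ 0.5703 -0.1106] sc [ 0.5743 -0.111 ] tri [ 0.5709 -0.1112  0.0369] [0. 0.]
bar_free top@.042 [ 0.4896 -0.0616] sc [ 0.4708 -0.0594] tri [ 0.4889 -0.0598  0.0655] [0.0003 0.0003]
bar_root top@.042 [0.5106 0.0147] sc [0.4957 0.0171] tri [0.5097 0.0152 0.0607] [0.0006 0.0006]
cov+ top@.042 [0.6372 0.1009] 
cov- top@.042 [0.5183 0.1323] 
[0.5628 0.0712 0.042 ] 0.1234572854363515 0.3432675518353685 -0.28850942580210465 -0.30390155202893315
[0.5666 0.0725 0.042 ] 0.12474622087524606 0.34465666196876604 -0.3096091919687915 -0.3003723273444348
[[0.5786 0.1022]
 [0.562  0.0452]
 [0.5471 0.0479]
 [0.5652 0.1038]] [0.56320739 0.0747914 ]
[[0.5526 0.048 ]
 [0.5693 0.1056]
 [0.5823 0.1018]
 [0.5666 0.0461]] [0.56768397 0.07537397]
```

Tray pose so far is centre ≈ (0.5645, 0.072) and yaw ≈ −0.30. The triangulated bar (z ≈ 0.063) and the grip position both match the text. Next I'll move above the bar with the jaws across it, then refine with the wrist camera.

```bash
cat >> h.py <<'E'
from scipy.spatial.transform import Rotation as R
YAW=-0.30; TC=np.array([.5645,.072])
def t2w(x,y,z=0):
    c,s=np.cos(YAW),np.sin(YAW); return np.array([TC[0]+c*x-s*y,TC[1]+s*x+c*y,z])
def w2t(p):
    c,s=np.cos(YAW),np.sin(YAW); d=np.array(p[:2])-TC; return np.array([c*d[0]+s*d[1],-s*d[0]+c*d[1]])
def Rd(tilt=0,jaw=0):
    # tool z down, tool y = tray x, tool x = tray y ; tilt>0 : tray -y end of held thing goes up
    z=R.from_euler('z',YAW)
    B=np.array([[0,1,0],[1,0,0],[0,0,-1]]).T
    return z*R.from_euler('y',jaw)*R.from_euler('x',-tilt)*R.from_matrix(B)
def cur():
    s=get_state(); q=s['ee_rot']; return np.array(s['tcp_pos']),R.from_quat([q[1],q[2],q[3],q[0]]),s
def rel(p,Rt):
    p0,R0,s=cur(); d=R0.inv().apply(p-p0)*100; w=(R0.inv()*Rt).as_rotvec(); return np.round(np.r_[d,w],3)
def where():
    p,r,s=cur(); print('t',s['clock'],'tcp',p.round(4),'tray',w2t(p).round(4),'F',np.round(s['wrist_force'],1),'w',s['gripper_width'],'x',r.as_matrix()[:,0].round(3),'z',r.as_matrix()[:,2].round(3))
E
python3 - <<'E'
from h import *
where()
print(rel(t2w(-.034,-.12,.21),Rd()))
E
```

```text
t 0.15 tcp [ 0.2171 -0.6122  0.2305] tray [-0.1297 -0.7563] F [-0.6  0.4  0.2] w 0.08547000290439029 x [ 0.943  0.334 -0.   ] z [-0.001  0.001 -1.   ]
[ 4.5713e+01 -4.5288e+01  2.1120e+00 -1.0000e-03 -1.0000e-03 -9.3000e-01]
```

Request:
{"method": "drive_tool", "body": {
  "targets": [
    [[2.8,-2.8,0.1,0,0,-0.06,6],[5.6,-5.6,0.2,0,0,-0.12,6],[8.4,-8.4,0.4,0,0,-0.18,6],[11.2,-11.2,0.5,0,0,-0.24,6],[14,-14,0.6,0,0,-0.3,6],[16.8,-16.8,0.8,0,0,-0.36,6],[19.6,-19.6,0.9,0,0,-0.42,6],[22.4,-22.4,1,0,0,-0.48,6]]
  ]
}}

```text
clock: 0.82
tcp_pos: [0.3536, -0.3244, 0.2207]
ee_rot: [-0.001, 0.916, 0.4, -0.0]
wrist_force: [1.2, 0.4, 0.2]
gripper_width: 0.0601
```

Run:
```python
from h import *
where()
print(rel(t2w(-.034,-.12,.21),Rd()))
```

```text
t 0.8167 tcp [ 0.3536 -0.3244  0.2207] tray [-0.0844 -0.441 ] F [1.2 0.4 0.2] w 0.06007285011385286 x [0.68  0.734 0.   ] z [-0.001  0.001 -1.   ]
[ 3.1118e+01 -9.3420e+00  1.0970e+00 -1.0000e-03 -1.0000e-03 -4.4700e-01]
```

Request:
{"method": "drive_tool", "body": {
  "targets": [
    [[4,-1.2,0.2,0,0,-0.06,6],[8,-2.4,0.3,0,0,-0.12,6],[12,-3.6,0.4,0,0,-0.18,6],[16,-4.8,0.6,0,0,-0.24,6],[20,-6,0.7,0,0,-0.3,6],[24,-7.2,0.9,0,0,-0.36,6],[28,-8.4,1,0,0,-0.42,6],[31.1,-9.3,1.1,0,0,-0.447,6]]
  ]
}}

```text
clock: 1.48
tcp_pos: [0.4974, -0.03, 0.21]
ee_rot: [-0.001, 0.804, 0.595, 0.0]
wrist_force: [0.4, -0.2, 0.1]
gripper_width: 0.0598
```

Run:
```python
from h import *
c=eyes.calibration('wrist');im=snap('wrist','w1')
where()
print(rel(t2w(-.034,-.12,.21),Rd()))
import pickle;pickle.dump(c,open('w1.pkl','wb'))
cv2.imwrite('pics/w1b.png',cv2.resize(cv2.convertScaleAbs(cv2.cvtColor(im,cv2.COLOR_RGB2BGR),alpha=1.4),(768,576),interpolation=cv2.INTER_CUBIC))
```

```text
t 1.5333 tcp [ 0.5    -0.0231  0.2104] tray [-0.0335 -0.1099] F [3.2 5.9 1.5] w 0.05986333520634925 x [0.284 0.959 0.007] z [ 0.003  0.006 -1.   ]
[-1.012e+00 -6.200e-02  3.600e-02  1.000e-03 -7.000e-03  1.200e-02]
```

View pics/w1b.png

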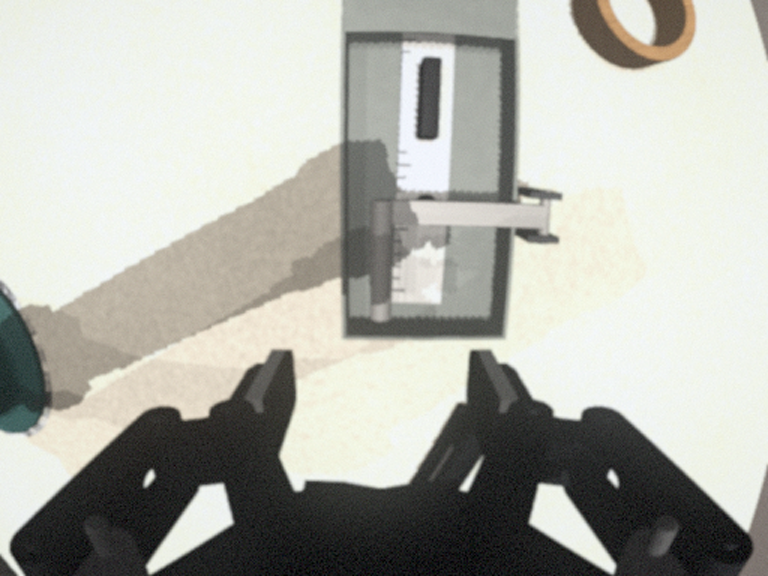

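The wrist view shows the bar running from (381,200) to (380,320) in the enlarged picture. The tray's open-end outer corners are at (344,337) and (506,337), and the cover edge is at y≈35. The hinge end of the arm is near (548,215).

Run:
```python
from h import *
import pickle;c=pickle.load(open('w1.pkl','rb'))
W=lambda x,y:((x+.5)/1.5-.5,(y+.5)/1.5-.5)
def f(n,x,y,z):
    p=plane('wrist',*W(x,y),z,c);print(n,p.round(4),'tray',(w2t(p)*1e3).round(1))
f('--',344,337,.042);f('+-',506,337,.042);f('cov-',344,34,.042);f('cov+',517,37,.042)
f('barfree',380,321,.066);f('barroot',381,200,.066)
f('hingeR',549,217,.064)
f('grip a',429,57,.037);f('grip b',427,139,.037); f('gripL',418,98,.037);f('gripR',440,98,.037)
T=lambda x,y:(175+(x+.5)/5-.5,155+(y+.5)/5-.5)
S=lambda x,y:(190+(x+.5)/5-.5,155+(y+.5)/5-.5)
def t3(n,w,t,s=None):
    rs=[ray('wrist',*W(*w),c),ray('top',*T(*t))]+([ray('scene',*S(*s))] if s else [])
    p,e=tri(rs);print(n,p.round(4),(w2t(p)*1e3).round(1),np.round(e,4))
t3('barfree',(380,321),(634,387),(120,68)); t3('barroot',(381,200),(488,348))
t3('--',(344,337),(660,458),(95,52)); t3('+-',(506,337),(724,233),(45,220))
t3('gripfar',(429,57),(322,235),(418,188)); t3('gripnear',(427,139),(428,266),(316,175))
```

```text
-- [ 0.454 -0.076  0.042] tray [ -61.8 -174. ]
+- [ 0.5727 -0.1131  0.042 ] tray [  62.5 -174.5]
cov- [0.5206 0.1343 0.042 ] tray [-60.4  46.6]
cov+ [0.6381 0.1017 0.042 ] tray [61.6 50.1]
barfree [ 0.4863 -0.0631  0.066 ] tray [ -34.7 -152.1]
barroot [0.5109 0.0152 0.066 ] tray [-34.4 -70.1]
hingeR [ 0.6176 -0.0266  0.064 ] tray [ 79.9 -78.5]
grip a [0.5724 0.102  0.037 ] tray [-1.3 31. ]
grip b [0.5536 0.0453 0.037 ] tray [ -2.5 -28.7]
gripL [0.5561 0.0752 0.037 ] tray [-9.   0.5]
gripR [0.571  0.0711 0.037 ] tray [6.4 1.1]
barfree [ 0.4882 -0.0607  0.0667] [ -33.7 -149.3] [0.0027 0.0009 0.0018]
barroot [0.5103 0.0144 0.0524] [-34.7 -71. ] [0.0004 0.0004]
-- [ 0.4535 -0.0749  0.0394] [ -62.6 -173.1] [0.0019 0.0009 0.0019]
+- [ 0.5721 -0.1118  0.0406] [  61.5 -173.3] [0.002  0.0019 0.0013]
gripfar [0.5728 0.1039 0.0317] [-1.5 32.9] [0.0009 0.0009 0.0014]
gripnear [0.5548 0.0466 0.0302] [ -1.7 -27.1] [0.0012 0.0003 0.0011]
```

Run:
```python
from h import *
where()
print(rel(t2w(-.034,-.121,.10),Rd()),rel(t2w(-.034,-.121,.048),Rd()))
```

```text
t 1.5333 tcp [ 0.5    -0.0231  0.2104] tray [-0.0335 -0.1099] F [3.2 5.9 1.5] w 0.05986333520634925 x [0.284 0.959 0.007] z [ 0.003  0.006 -1.   ]
[-1.1890e+00 -7.4000e-02  1.1035e+01  1.0000e-03 -7.0000e-03  1.2000e-02] [-1.2260e+00 -8.0000e-02  1.6235e+01  1.0000e-03 -7.0000e-03  1.2000e-02]
```

Request:
{"method": "drive_tool", "body": {
  "targets": [
    [[-0.6,0,2.5,0,-0.003,0.006,3],[-1.2,-0.1,5,0,-0.007,0.012,3],[-1.2,-0.1,7.5,0,-0.007,0.012,3],[-1.2,-0.1,9.5,0,-0.007,0.012,3],[-1.2,-0.1,11,0,-0.007,0.012,3],[-1.2,-0.1,11,0,-0.007,0.012,3],[-1.2,-0.1,11,0,-0.007,0.012,3],[-1.2,-0.1,11,0,-0.007,0.012,3]]
  ]
}}

```text
clock: 2.2
tcp_pos: [0.4965, -0.0337, 0.1011]
ee_rot: [0.001, 0.805, 0.593, 0.001]
wrist_force: [-0.5, -0.8, 0.1]
gripper_width: 0.0297
```

Run:
```python
from h import *
where()
print(rel(t2w(-.034,-.121,.048),Rd()))
snap('wrist','w2')
```

```text
t 2.2 tcp [ 0.4965 -0.0337  0.1011] tray [-0.0337 -0.121 ] F [-0.5 -0.8  0.1] w 0.02968117547650952 x [0.296 0.955 0.   ] z [ 0.002 -0.    -1.   ]
[ 0.000e+00 -4.100e-02  5.314e+00  2.000e-03 -0.000e+00 -0.000e+00]
```

View pics/w2.png

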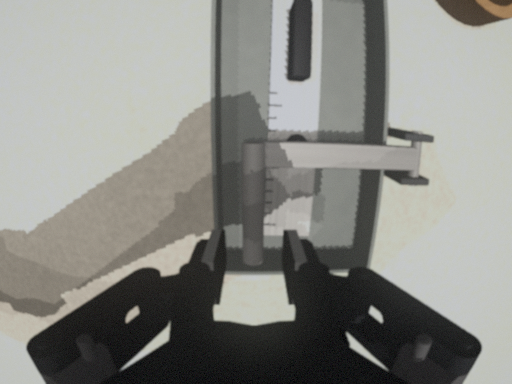

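The bar's axis (x≈254) lies centred between the fingertips (x≈220 and 290), with its free end at (253,264). Next I'll descend and close.

Request:
{"method": "drive_tool", "body": {
  "targets": [
    [[0,0,2,0,0,0,3],[0,0,4,0,0,0,3],[0,0,5.3,0,0,0,3],[0,0,5.3,0,0,0,3],[0,0,5.3,0,0,0,0.8],[0,0,5.3,0,0,0,0.8],[0,0,5.3,0,0,0,0.8],[0,0,5.3,0,0,0,0.8]]
  ]
}}

```text
clock: 2.92
tcp_pos: [0.4962, -0.0333, 0.0494]
ee_rot: [0.001, 0.805, 0.593, 0.001]
wrist_force: [-5.3, 1.9, 3.4]
gripper_width: 0.0122
```

Run:
```python
from h import *
where()
snap('wrist','w3')
```

```text
t 2.9167 tcp [ 0.4962 -0.0333  0.0494] tray [-0.0341 -0.1208] F [-5.3  1.9  3.4] w 0.012216557356179871 x [ 0.296  0.955 -0.   ] z [ 0.002 -0.001 -1.   ]
```

View pics/w3.png

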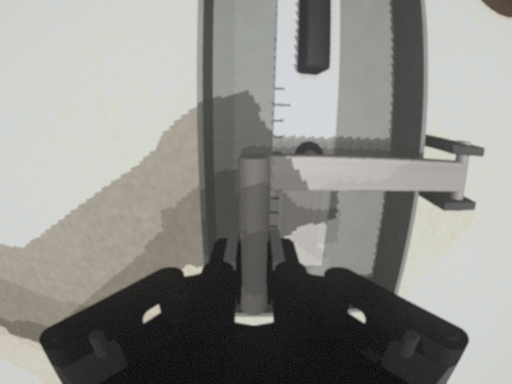

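Bar gripped (opening 12 mm). Next I'll work out the arc about the hinge.

Run:
```python
import numpy as np
r=11.22;p0=np.pi-np.arctan2(6,112)
for t in [.1,.25,.4,.6,.8,1.0,1.2,1.4]:
    p=p0-t; print(t,round(r*(np.cos(p)-np.cos(p0)),2),round(-r*(np.sin(p)-np.sin(p0)),2))
```

```text
0.1 0.12 -1.12
0.25 0.5 -2.75
0.4 1.12 -4.32
0.6 2.3 -6.22
0.8 3.83 -7.86
1.0 5.66 -9.15
1.2 7.7 -10.06
1.4 9.89 -10.54
```

Request:
{"method": "drive_tool", "body": {
  "targets": [
    [[0,0.12,-1.1,0,0,0,0.8],[0,0.5,-2.75,0,0,0,0.8],[0,1.1,-4.3,0,0,0,0.8],[0,2.3,-6.2,0,0,0,0.8],[0,3.8,-7.85,0,0,0,0.8],[0,5.65,-9.15,0,0,0,0.8],[0,7.7,-10.05,0,0,0,0.8],[0,9.9,-10.5,0,0,0,0.8]]
  ]
}}

```text
clock: 3.63
tcp_pos: [0.5901, -0.0627, 0.1584]
ee_rot: [0.001, 0.805, 0.594, -0.0]
wrist_force: [-2.6, 0.9, -6.7]
gripper_width: 0.0119
```

Run:
```python
from h import *
where()
p,_,_=cur(); x,y=w2t(p)*1e3; z=p[2]*1e3+17  # bar z (start: tcp .0494 <-> bar .066)
dx,dz=x-78,z-60; print('r',np.hypot(dx,dz),'theta',np.pi-np.arctan2(6,112)-np.arctan2(dz,dx))
r=11.22;p0=np.pi-np.arctan2(6,112)
for t in [1.55,1.7,1.85,2.0,2.15,2.3,2.45,2.55]:
    q=p0-t; print(t,rel(t2w(.078+r/100*np.cos(q),-.121,.06-.017+r/100*np.sin(q)),Rd())[:3])
```

```text
t 3.6333 tcp [ 0.5901 -0.0627  0.1584] tray [ 0.0643 -0.1211] F [-2.6  0.9 -6.7] w 0.011888223540374965 x [ 0.295  0.955 -0.002] z [ 0.001 -0.002 -1.   ]
r 116.25990029922238 theta 1.3989918744917014
1.55 [0.01  1.738 0.334]
1.7 [0.01  3.41  0.518]
1.85 [0.01  5.035 0.95 ]
2.0 [0.011 6.577 1.62 ]
2.15 [0.013 8.002 2.513]
2.3 [0.014 9.277 3.609]
2.45 [ 0.016 10.375  4.882]
2.55 [ 0.018 10.995  5.817]
```

Forces are low and the swing is tracking. I'll carry on past centre.

Request:
{"method": "drive_tool", "body": {
  "targets": [
    [[0,1.7,0.2,0,0,0,0.8],[0,3.4,0.4,0,0,0,0.8],[0,5,0.8,0,0,0,0.8],[0,6.6,1.5,0,0,0,0.8],[0,8,2.4,0,0,0,0.8],[0,9.3,3.5,0,0,0,0.8],[0,10.4,4.8,0,0,0,0.8],[0,11,5.8,0,0,0,0.8]]
  ]
}}

```text
clock: 4.3
tcp_pos: [0.6972, -0.0963, 0.1016]
ee_rot: [0.003, 0.805, 0.593, 0.001]
wrist_force: [-1.0, -0.1, 4.1]
gripper_width: 0.0115
```

Run:
```python
from h import *
where()
snap('wrist','w4');snap('scene','s4')
a=cv2.imread('pics/s4.png')[130:280,170:370];cv2.imwrite('pics/s4c.png',cv2.resize(a,None,fx=4,fy=4))
```

```text
t 4.3 tcp [ 0.6972 -0.0963  0.1016] tray [ 0.1765 -0.1216] F [-1.  -0.1  4.1] w 0.011474127409592912 x [ 0.296  0.955 -0.001] z [ 0.005 -0.003 -1.   ]
```

View pics/w4.png

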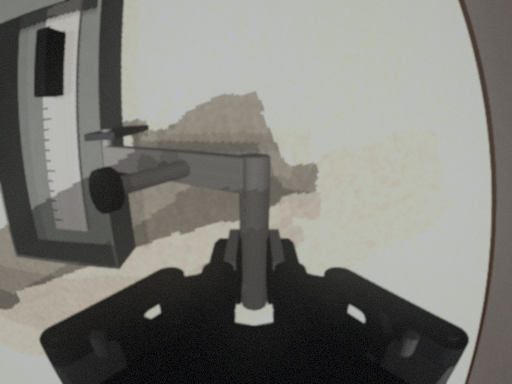

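View pics/s4c.png

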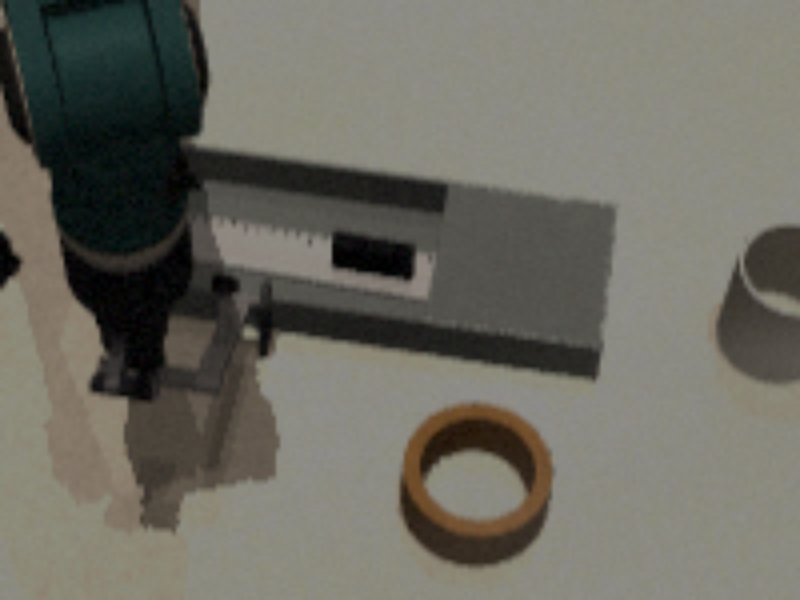

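The clamp is past centre at about 2.55 rad and still gripped. I'll follow it a little further and then let go.

Request:
{"method": "drive_tool", "body": {
  "targets": [
    [[0,0.5,1,0,0,0,0.8],[0,0.9,2,0,0,0,0.8],[0,0.9,2,0,0,0,0.8],[0,0.9,2,0,0,0,5],[0,0.9,2,0,0,0,5],[0,0.9,2,0,0,0,5],[0,0.9,0,0,0,0,5],[0,0.9,-3,0,0,0,5]]
  ]
}}

```text
clock: 5.07
tcp_pos: [0.7036, -0.099, 0.1285]
ee_rot: [0.001, 0.805, 0.593, -0.001]
wrist_force: [0.8, -0.3, 0.7]
gripper_width: 0.0499
```

Run:
```python
from h import *
where()
print(rel(t2w(.16,-.121,.2),Rd()),rel(t2w(-.002,.0,.15),Rd()))
snap('wrist','w5')
```

```text
t 5.0667 tcp [ 0.7036 -0.099   0.1285] tray [ 0.1834 -0.1222] F [ 0.8 -0.3  0.7] w 0.04990689337991069 x [ 0.296  0.955 -0.002] z [-0.001 -0.002 -1.   ]
[ 1.040e-01 -2.343e+00 -7.152e+00  0.000e+00  2.000e-03 -1.000e-03] [ 1.2207e+01 -1.8550e+01 -2.1830e+00  0.0000e+00  2.0000e-03 -1.0000e-03]
```

View pics/w5.png

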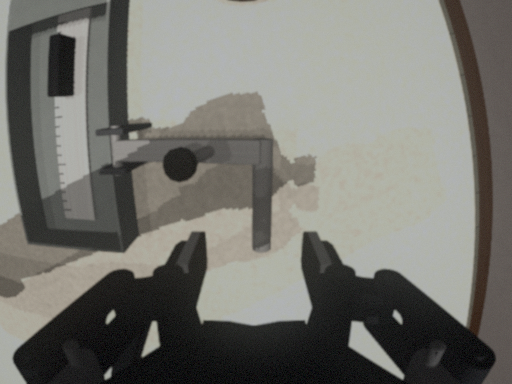

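Request:
{"method": "drive_tool", "body": {
  "targets": [
    [[0,0,-3.5,0,0,0,4],[0,-0.5,-6.5,0,0,0,4],[2,-3.5,-7,0,0,0,4],[4.2,-6.5,-7,0,0,0,4],[6.4,-9.7,-7,0,0,0,4],[8.5,-13,-7,0,0,0,4],[10.6,-16,-7,0,0,0,4],[12.3,-18.5,-7,0,0,0,4]]
  ]
}}

```text
clock: 5.78
tcp_pos: [0.5658, 0.076, 0.2064]
ee_rot: [0.006, 0.804, 0.594, 0.005]
wrist_force: [-0.2, -0.0, -0.0]
gripper_width: 0.04
```

Run:
```python
from h import *
import pickle
c=eyes.calibration('wrist');snap('wrist','w6');pickle.dump(c,open('w6.pkl','wb'))
where()
snap('top','t6');snap('scene','s6')
a=cv2.imread('pics/t6.png')[80:280,110:410];cv2.imwrite('pics/t6c.png',cv2.resize(a,None,fx=2.6,fy=2.6))
a=cv2.imread('pics/s6.png')[130:280,120:370];cv2.imwrite('pics/s6c.png',cv2.resize(a,None,fx=3,fy=3))
print(rel(t2w(-.0015,.002,.10),Rd()))
```

```text
t 5.8333 tcp [0.5621 0.0819 0.2066] tray [-0.0052  0.0088] F [-4.7  4.6 -0.9] w 0.04000517319956459 x [0.287 0.958 0.003] z [ 0.012 -0.001 -1.   ]
[-2.8400e-01 -3.7500e-01  1.0672e+01  1.5000e-02 -1.0000e-03  4.0000e-03]
```

View pics/w6.png

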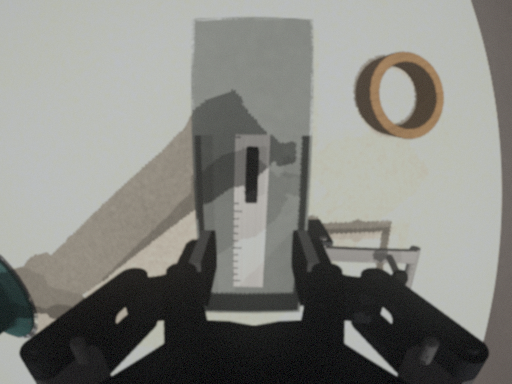

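View pics/t6c.png

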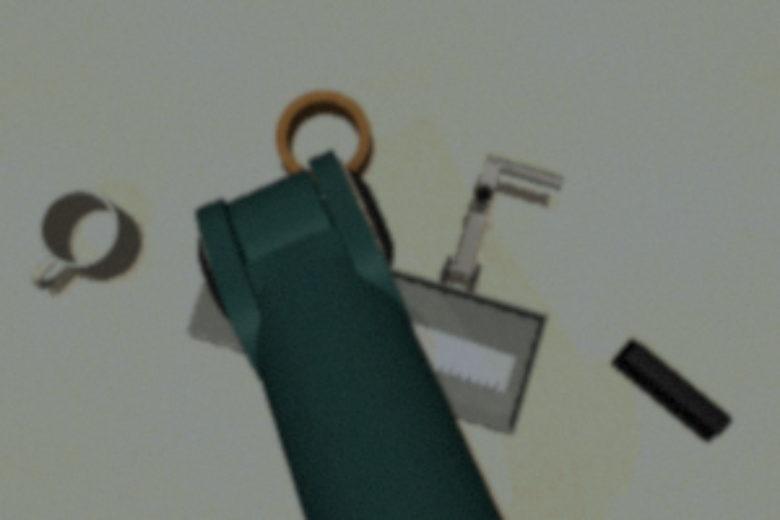

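View pics/s6c.png

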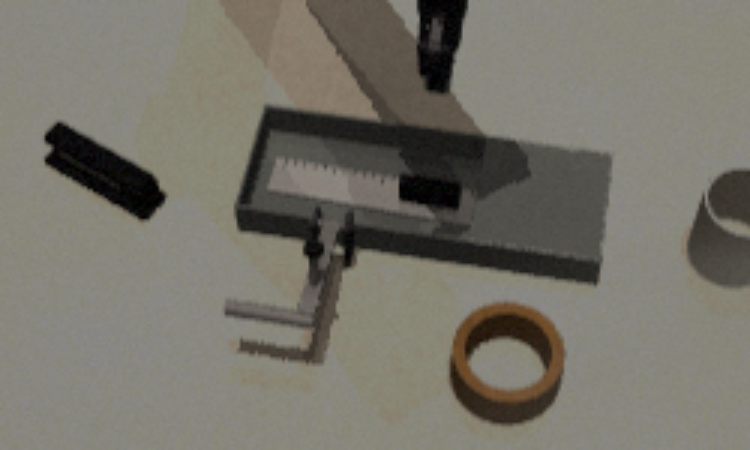

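The clamp lies outside the tray on its far side in all views. The bar's free end is at t6c (562,180) and s6c (227,306), and the grip is at w6 (246–257, 148–202). I'll check both numerically.

Run:
```python
from h import *
import pickle;c=pickle.load(open('w6.pkl','rb'))
for n,t,s in[('free',(562,181),(226,306)),('root',(490,160),(316,321))]:
    p,e=tri([ray('top',110+t[0]/2.6,80+t[1]/2.6),ray('scene',120+s[0]/3,130+s[1]/3)]);print(n,p.round(4),(w2t(p)*1e3).round(1),np.round(e,4))
def f(n,x,y,z):
    p=plane('wrist',x,y,z,c);print(n,'tray',(w2t(p)*1e3).round(1))
f('far',252,148,.037);f('near',251,202,.037);f('L',246,180,.037);f('R',258,180,.037)
f('bl far L',236,136,.007);f('bl nearL',234,287,.007);f('far R',269,136,.007);f('nearR',264,287,.007)
```

```text
free [ 0.7018 -0.1263  0.0756] [ 189.8 -148.9] [0.0012 0.0012]
root [ 0.7251 -0.0521  0.0729] [190.1 -71.1] [0.0039 0.0039]
far tray [ 0.4 33.6]
near tray [ -0.7 -26.1]
L tray [-6.1 -1.1]
R tray [ 6.9 -1.2]
bl far L tray [-17.7  43.7]
bl nearL tray [ -24.1 -158.6]
far R tray [20.2 43.7]
nearR tray [  17.  -158.8]
```

The clamp bar measures tray x = 190, z ≈ 75 mm, which matches the open stop. The rule centre is ≈ (−0.5, +3) mm in the tray, turned about −0.02 rad. I'll go down to the grip now.

Run:
```python
import h; from h import *
P=t2w(-.0005,.003,.1); h.YAW=-.32
print(rel(P,Rd()))
```

```text
[-1.8400e-01 -2.7500e-01  1.0673e+01  1.5000e-02 -1.0000e-03  2.4000e-02]
```

Request:
{"method": "drive_tool", "body": {
  "targets": [
    [[-0.2,-0.3,2.5,0.015,0,0.024,4],[-0.2,-0.3,5,0.015,0,0.024,4],[-0.2,-0.3,7.5,0.015,0,0.024,4],[-0.2,-0.3,9.5,0.015,0,0.024,4],[-0.2,-0.3,10.7,0.015,0,0.024,4],[-0.2,-0.3,10.7,0.015,0,0.024,4],[-0.2,-0.3,10.7,0.015,0,0.024,4],[-0.2,-0.3,10.7,0.015,0,0.024,4]]
  ]
}}

```text
clock: 6.6
tcp_pos: [0.5658, 0.0749, 0.101]
ee_rot: [0.0, 0.811, 0.585, 0.002]
wrist_force: [0.7, -0.2, 0.4]
gripper_width: 0.0398
```

Run:
```python
import h; from h import *
P=t2w(-.0005,.003,.014); where(); h.YAW=-.32
print(rel(P,Rd()))
snap('wrist','w7')
```

```text
t 6.6 tcp [0.5658 0.0749 0.101 ] tray [0.0004 0.0031] F [ 0.7 -0.2  0.4] w 0.03977670492165589 x [0.315 0.949 0.002] z [ 0.003  0.001 -1.   ]
[-3.500e-02 -1.130e-01  8.699e+00  2.000e-03 -2.000e-03 -0.000e+00]
```

View pics/w7.png

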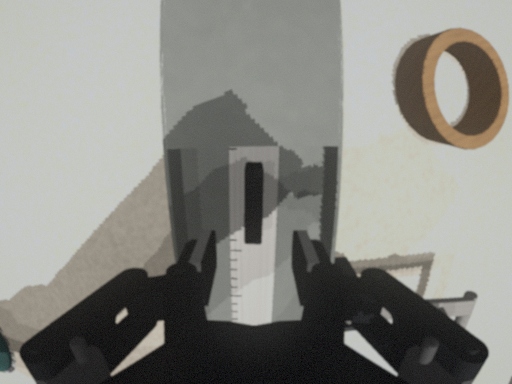

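The grip (x≈254) is centred between the fingers (213 and 296), so I'll descend and close.

Request:
{"method": "drive_tool", "body": {
  "targets": [
    [[0,0,2.5,0,0,0,4],[0,0,5,0,0,0,4],[0,0,7.2,0,0,0,4],[0,0,8.7,0,0,0,4],[0,0,8.7,0,0,0,4],[0,0,8.7,0,0,0,0.5],[0,0,8.7,0,0,0,0.5],[0,0,8.7,0,0,0,0.5]]
  ]
}}

```text
clock: 7.32
tcp_pos: [0.5676, 0.0754, 0.0162]
ee_rot: [0.001, 0.811, 0.585, 0.003]
wrist_force: [-0.1, -0.3, 1.4]
gripper_width: 0.0126
```

Request:
{"method": "drive_tool", "body": {
  "targets": [
    [[0,0,0,0,0,0,0.5],[0,0,0,0,0,0,0.5],[0,0,0,0,0,0,0.5],[0,0,0,0,0,0,0.5],[0,0,0,0,0,0,0.5],[0,0,0,0,0,0,0.5],[0,0,0,0,0,0,0.5],[0,0,0,0,0,0,0.5]]
  ]
}}

```text
clock: 7.98
tcp_pos: [0.5675, 0.0753, 0.0162]
ee_rot: [0.001, 0.811, 0.585, 0.003]
wrist_force: [-0.3, -0.1, 0.3]
gripper_width: 0.0124
```

Run:
```python
import h; from h import *
where(); p,r,s=cur()
# pivot: covered end of rule underside, in tool frame
h.YAW=-.32
piv=np.r_[t2w(0,0)[:2]*0,0]
ctr=np.r_[p[:2],.003]
ydir=np.array([-np.sin(-.32),np.cos(-.32),0])
piv=ctr+.158*ydir   # grasp ~ 1 mm off centre
for a in [2,4,6,8,10,12]:
    Q=R.from_rotvec(np.radians(-a)*np.array([np.cos(-.32),np.sin(-.32),0]))
    pn=piv+Q.apply(p-piv)+np.array([0,0,.002]); print(a,rel(pn,Q*r))
snap('wrist','w8')
```

```text
t 7.9833 tcp [0.5675 0.0753 0.0162] tray [0.0019 0.004 ] F [-0.3 -0.1  0.3] w 0.012438881641479943 x [0.315 0.949 0.004] z [ 0.006  0.002 -1.   ]
2 [ 0.058  0.004 -0.75  -0.    -0.035 -0.   ]
4 [ 0.135  0.007 -1.298 -0.    -0.07  -0.   ]
6 [ 2.310e-01  1.000e-02 -1.843e+00 -0.000e+00 -1.050e-01 -1.000e-03]
8 [ 3.450e-01  1.300e-02 -2.385e+00 -0.000e+00 -1.400e-01 -1.000e-03]
10 [ 4.790e-01  1.600e-02 -2.922e+00 -0.000e+00 -1.750e-01 -1.000e-03]
12 [ 6.310e-01  1.900e-02 -3.454e+00 -0.000e+00 -2.090e-01 -1.000e-03]
```

View pics/w8.png

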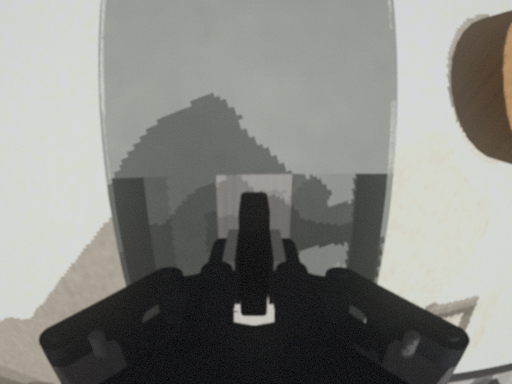

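Gripped (opening 12.4 mm). I'll tip it 11° about the covered end, with 2 mm of extra lift.

Request:
{"method": "drive_tool", "body": {
  "targets": [
    [[0.06,0,-0.75,0,-0.035,0,0.5],[0.13,0,-1.3,0,-0.07,0,0.5],[0.23,0,-1.85,0,-0.105,0,0.5],[0.35,0,-2.4,0,-0.14,0,0.5],[0.48,0,-2.9,0,-0.175,0,0.5],[0.55,0,-3.2,0,-0.192,0,0.5],[0.55,0,-3.2,0,-0.192,0,0.5],[0.55,0,-3.2,0,-0.192,0,0.5]]
  ]
}}

```text
clock: 8.7
tcp_pos: [0.5689, 0.0808, 0.0479]
ee_rot: [0.057, 0.807, 0.583, -0.074]
wrist_force: [-0.5, -0.5, -2.3]
gripper_width: 0.0127
```

Run:
```python
from h import *
where()
snap('wrist','w9');snap('scene','s9')
a=cv2.imread('pics/s9.png')[130:280,120:370];cv2.imwrite('pics/s9c.png',cv2.resize(a,None,fx=3,fy=3))
```

```text
t 8.7 tcp [0.5689 0.0808 0.0479] tray [0.0016 0.0097] F [-0.5 -0.5 -2.3] w 0.012737382725800826 x [ 0.309  0.932 -0.187] z [-0.054 -0.179 -0.982]
```

View pics/w9.png

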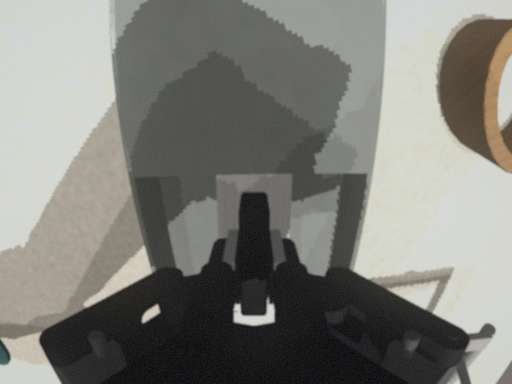

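View pics/s9c.png

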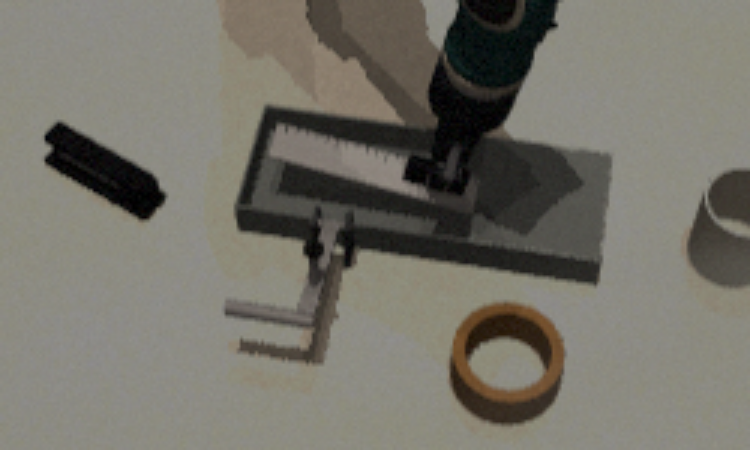

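The rule is tipped clear of the end wall, with its open end at s9c (275,140). Only its own weight (about 2.3 N) is felt. I'll draw it out along its own axis.

Request:
{"method": "drive_tool", "body": {
  "targets": [
    [[-1,0,0,0,0,0,0.5],[-2.5,0,0,0,0,0,0.5],[-4.5,0,0,0,0,0,0.5],[-6.5,0,0,0,0,0,0.5],[-8.5,0,0,0,0,0,0.5],[-10.5,0,0,0,0,0,0.5],[-12.5,0,0,0,0,0,0.5],[-14,0,0,0,0,0,0.5]]
  ]
}}

```text
clock: 9.47
tcp_pos: [0.5235, -0.0548, 0.0744]
ee_rot: [0.057, 0.809, 0.581, -0.076]
wrist_force: [-0.4, 0.1, -2.6]
gripper_width: 0.0129
```

Run:
```python
import h; from h import *
where()
snap('scene','s10');snap('wrist','w10')
a=cv2.imread('pics/s10.png')[100:280,120:370];cv2.imwrite('pics/s10c.png',cv2.resize(a,None,fx=3,fy=3))
h.YAW=-.32
p,_,_=cur();print(rel(p+[0,0,.18],Rd()))
```

```text
t 9.4667 tcp [ 0.5235 -0.0548  0.0744] tray [-0.0017 -0.1333] F [-0.4  0.1 -2.6] w 0.012888914516815397 x [ 0.314  0.93  -0.189] z [-0.056 -0.181 -0.982]
[-3.4260e+00  8.7000e-02 -1.7671e+01  4.0000e-03  1.9100e-01 -8.0000e-03]
```

View pics/s10c.png

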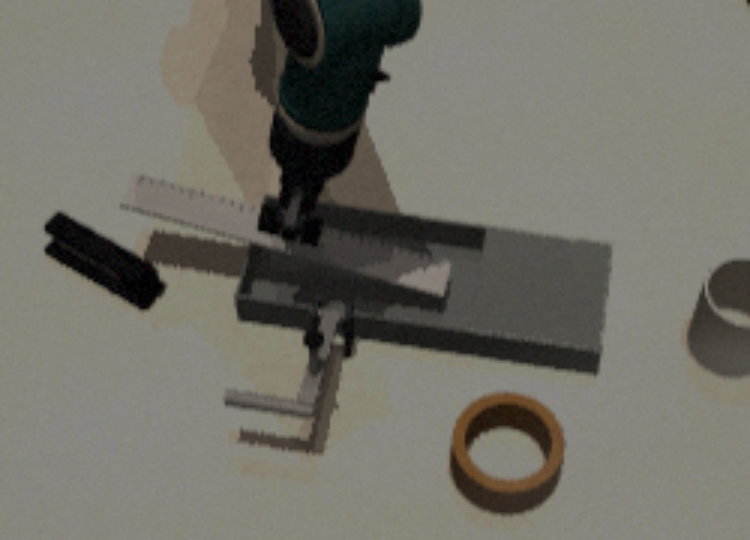

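View pics/w10.png

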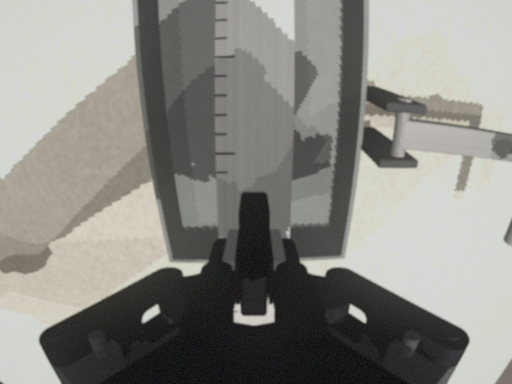

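The rule is clear of the cover, with its end at s10c (448,280) and the cover edge at about x=483. Next I'll raise it and level it.

Request:
{"method": "drive_tool", "body": {
  "targets": [
    [[-0.4,0,-2,0,0,0,0.5],[-0.8,0,-4.5,0,0,0,0.5],[-1.4,0,-7.5,0,0.02,0,0.5],[-2,0,-10.5,0,0.06,0,0.5],[-2.6,0,-13.5,0,0.1,0,0.5],[-3.2,0,-16,0,0.14,0,0.5],[-3.4,0,-17.5,0,0.18,0,0.5],[-3.4,0,-17.7,0,0.19,0,0.5]]
  ]
}}

```text
clock: 10.23
tcp_pos: [0.5242, -0.0566, 0.2582]
ee_rot: [0.005, 0.813, 0.582, 0.003]
wrist_force: [-0.2, -0.6, -2.5]
gripper_width: 0.0124
```

Request:
{"method": "drive_tool", "body": {
  "targets": [
    [[0,0,0,0,0,0,0.5],[0,0,0,0,0,0,0.5],[0,0,0,0,0,0,0.5],[0,0,0,0,0,0,0.5],[0,0,0,0,0,0,0.5],[0,0,0,0,0,0,0.5],[0,0,0,0,0,0,0.5],[0,0,0,0,0,0,0.5]]
  ]
}}

```text
clock: 10.9
tcp_pos: [0.5242, -0.0564, 0.2579]
ee_rot: [0.004, 0.813, 0.582, 0.003]
wrist_force: [-0.5, -0.2, -2.3]
gripper_width: 0.0127
```

Run:
```python
from h import *
where()
print(np.abs(get_state()['joint_velocities']).max())
snap('scene','s11');snap('top','t11')
a=cv2.imread('pics/s11.png')[60:290,100:390];b=cv2.imread('pics/t11.png')[80:280,110:410]
cv2.imwrite('pics/s11c.png',cv2.resize(a,None,fx=2.6,fy=2.6));cv2.imwrite('pics/t11c.png',cv2.resize(b,None,fx=2.6,fy=2.6))
```

```text
t 10.9 tcp [ 0.5242 -0.0564  0.2579] tray [-0.0006 -0.1346] F [-0.5 -0.2 -2.3] w 0.012682558150215873 x [0.323 0.946 0.   ] z [ 0.01  -0.003 -1.   ]
0.0045519020061220205
```

View pics/s11c.png

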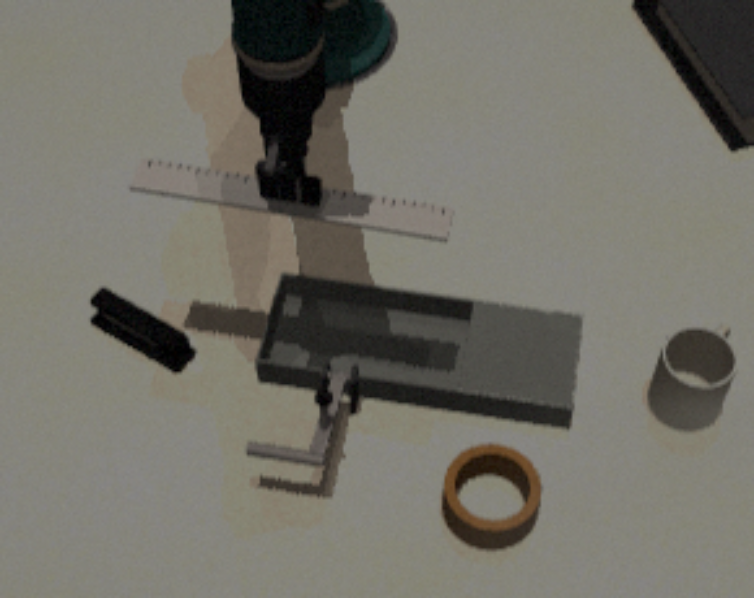

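View pics/t11c.png

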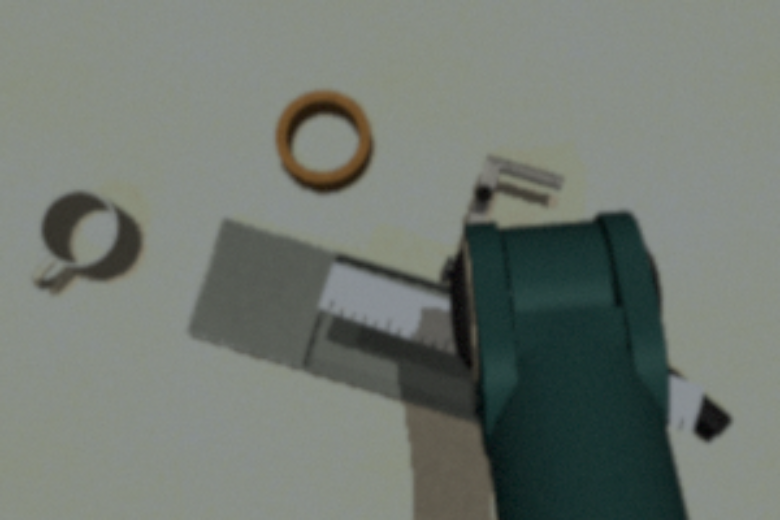

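The rule is held level at z ≈ 0.24 m, clear of everything. The clamp bar is still at its open-stop pixels, and the mug, tape roll and stapler appear at the same pixels as before.

```bash
python3 -c "
from h import *
print(job.close_job())"
```

```text
the job is handed in; nothing more can be done
None
```

The job is handed in. The clamp is open at its stop, and the rule was held still and level at about 0.24 m above the desk when I handed in. `close_job` reports no verdict, so this rests on my own checks.

- **Clamp:** I gripped the bar, swung it to about 2.7 rad and let it drop the rest of the way. Afterwards the bar measured tray x ≈ 190 mm and z ≈ 75 mm, which matches the open stop at 2.95 rad. The rule still lay flat in the tray at that point.
- **Rule:** I took it by the grip, tipped it 11° about its covered end, and drew it 14 cm out along its own axis. Then I raised it and levelled it. While it was tipped and drawn out, the force readings showed only its weight, about 2.3–2.6 N.
- **Last checks at about 11 s:** The finger opening was 12.7 mm on the 14 mm grip, and the arm was at rest. The mug and tape roll stood at the same pixels as before. The stapler was partly hidden behind the rule in the top view, but its visible corner had not moved.
- **Disagreements:** The scene and top cameras differed by about 4 mm in x on the tray corners, and adding the wrist view narrowed this to about 2 mm. Halfway through the swing the bar's radius about the hinge read 116 mm instead of 112 mm, with forces staying low. The rule's final height comes from the tool pose and was not triangulated.

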